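# Tidy the desk: hang the pen cups, pack and shut the box

## Robot

A 6-joint arm with a two-finger parallel gripper is mounted at the origin on the work surface. World frame = base frame: x ahead of the robot, y to its left, z up, the work surface at z = 0. Lengths are in m, angles in rad, forces in N, time in s.
With the tool pointing down it reaches from about 0.325 to 0.9 m from the base axis. Payload 3.5 kg.
Tool frame: the origin (TCP) lies midway between the tips of the shut fingers; the grasp point (between the pads) lies 19 mm behind it (env.grip_point_offset is the distance from the TCP to the grasp point, in m); z points along the fingers, y is the line along which they close (so a half turn about z gives the same grasp; the last joint's range is limited). The gripper opens to 85 mm and grips with 20 to 120 N. Pads are 22 mm wide; open, the fingers measure 114 mm over their backs; the gripper's body (76 mm by 85 mm) begins 54 mm behind the grasp point. The pads swing forward as they close: fully open they stand 13 mm farther back than shut.
Start: joints at [1.187, 0.276, -0.026, 1.268, 0, 1.467], TCP at [0.173, 0.601, 0.231] pointing down, gripper open.
Joint ranges: [-3.12, 3.12], [-0.85, 1.88], [-1.08, 1.24], [-1.95, 2.15], [-1.57, 1.53], [-3.14, 3.14]. Speed limits (rad/s): [2.57, 2.57, 3.14, 3.14, 3.14, 3.14].

## Interface

Orientations are given as a rotation vector (axis times angle).
In Python, from rig import sense, vision, ticket, masks_of, env gives the robot as it stands.
- The arm moves only by the shell command python3 -m creep 'ROWS'. ROWS is JSON, a list of rows, each a list of 5 numbers: the shift along the tool's x, y, z each as a share of 100 mm, from -1 to 1, then the turn about the tool's z as a share of 1.5 rad, from -1 to 1, then the opening, from -1 (shut) to 1 (fully open). A call has 1 to 5 rows; each row shifts and turns the commanded pose from where the row before left it, along the tool's axes as they then stand; what a row does not reach is not made up. A row lasts 1/8 s, in which the tool goes at most 62.5 mm and 10.7 degrees, less where a joint would pass 70% of its speed; a pose out of reach is approached as far as the arm can. A call with a number of a shift or a turn outside -1 to 1 is refused whole. A call with a gripper value outside its range is refused whole. The fingers move at their own pace and stop on an object; the grip force is fixed at half the most. Time passes only in rows, so rows that do not move let the fingers close. It gives the time, the measured TCP pose, the force, the opening and the grip force at its end, in the units of the state.
- sense(): the state, without advancing time (a new reading comes with each control period).
- vision.grab_frame(name): name is "scene" or "side" or "wrist"; returns a dict with "color" (420x560x3 uint8, red, green, blue), "intrinsics" (3x3 intrinsics, pixels), "dist_coeffs" ([k1, k2, p1, p2, k3] as OpenCV has them; the pictures are not rectified), "world_to_cam" (4x4, takes a point from world to camera coordinates). Camera axes: x right, y up, looking along -z (the intrinsics and any distortion apply to the point x, -y, -z); pixel columns grow to the right and rows downward; lengths in m; the calibration is good to about 2 mm. A picture is of the moment at which its call begins. There is no depth.
- ticket.close_job(): hands the job in; it is judged then, once.
Trained networks look in the newest picture that a camera, given by its name, has taken for a name from the list of things; names that differ only in an ending like _2 or _b are one class to them, and where a whole thing is asked for, a point or a joint stands for the part that bears it (a point fixed in the world has none). Each returns a list of dicts, best first, with "p" (0 to 1); they miss things now and then, are a little off and sometimes report something else, mostly with a low value. They report only what shows in the picture. A call takes as long as a camera call.
- masks_of(camera, name): "mask" (420x560 bool, what is visible of it) and "box" ([centre column, centre row, width, height] in pixels, round what is visible of it).
The state is a dict: "t": time; "qpos": joint angles; "joint_velocities": joint speeds; "tau": joint torques, N m; "position": TCP position; "tcp_rot": TCP orientation; "ft_force": force on the tool from outside, world axes, zero at the start; "torque": the same for the moment, N m; "gripper_width": finger opening in m; "gripper_force": force on a finger pad.
Only numpy, scipy, OpenCV 4.12 (cv2) and the standard library are available. Lean on these libraries where they do the work, as an engineer would, in place of code of your own. Each camera call takes 0.05 s, during which the arm holds its last target. There are 200 camera calls.

## Task

Tidy this desk: hang every white pen cup on a screw of its own on the wooden panel, passing the keyhole in its back plate over the screw head and pulling the cup down until the stem is at the top of the slot. Lay the stapler and the spectacle case inside the cardboard box, then swing its flap fully shut so that the tab goes down behind the front rim. Leave the plant, the mug and the books where they are.

Things in the scene. Friction and masses are not known exactly. Their poses are not given: they have to be found in the camera images.
- panel: fixed upright wooden panel on the desk, 20 thick (x), 360 wide (y), 152 high; origin centre of underside. Its +x face (x = +10), the one away from the robot, carries three screws in a row, 115 apart. A foot 14 high lies on its -x side
- screw0 (a point): screw standing out of the panel's +x face along panel x: stem 6 diameter, 11 free length, head 16 diameter and 4 thick (15 proud in all). This point: middle of the free stem, 140 above the desk, panel y = -115
- screw1 (a point): screw standing out of the panel's +x face along panel x: stem 6 diameter, 11 free length, head 16 diameter and 4 thick (15 proud in all). This point: middle of the free stem, 140 above the desk, panel y = 0
- screw2 (a point): screw standing out of the panel's +x face along panel x: stem 6 diameter, 11 free length, head 16 diameter and 4 thick (15 proud in all). This point: middle of the free stem, 140 above the desk, panel y = 115
- cup0: white metal pen cup with keyhole (one of up to three, may be absent), 64 wide (y), 50 deep (x), upright at the start. Origin: centre of underside, z up; pocket 58 high, open on top, lies to +x of the back plate. Back plate 5 thick, mid-plane x = -22.5, 64 wide up to z = 120, then a tongue 36 wide (y) up to z = 165: grip it by its side edges from above. 0.18 kg
- cup0_seat (a point): on cup0: where the screw's stem centre lies once the cup is pulled fully down (cup frame x -22.5, y 0, z 105; axes as the cup). Keyhole in the back plate on y = 0: entry opening 24 wide (corners cut) centred at z = 74; slot 10 wide runs up from it, closed at z = 108
- cup1: white metal pen cup with keyhole (one of up to three, may be absent), 64 wide (y), 50 deep (x), upright at the start. Origin: centre of underside, z up; pocket 58 high, open on top, lies to +x of the back plate. Back plate 5 thick, mid-plane x = -22.5, 64 wide up to z = 120, then a tongue 36 wide (y) up to z = 165: grip it by its side edges from above. 0.18 kg
- cup1_seat (a point): on cup1: where the screw's stem centre lies once the cup is pulled fully down (cup frame x -22.5, y 0, z 105; axes as the cup). Keyhole in the back plate on y = 0: entry opening 24 wide (corners cut) centred at z = 74; slot 10 wide runs up from it, closed at z = 108
- cup2: white metal pen cup with keyhole (one of up to three, may be absent), 64 wide (y), 50 deep (x), upright at the start. Origin: centre of underside, z up; pocket 58 high, open on top, lies to +x of the back plate. Back plate 5 thick, mid-plane x = -22.5, 64 wide up to z = 120, then a tongue 36 wide (y) up to z = 165: grip it by its side edges from above. 0.18 kg
- cup2_seat (a point): on cup2: where the screw's stem centre lies once the cup is pulled fully down (cup frame x -22.5, y 0, z 105; axes as the cup). Keyhole in the back plate on y = 0: entry opening 24 wide (corners cut) centred at z = 74; slot 10 wide runs up from it, closed at z = 108
- box: fixed open cardboard box 180 (x) x 240 (y) x 80 high, walls and floor 5 thick; origin centre of underside. The flap is hinged on its +x rim; the front rim is at -x
- flap (a joint): hinged flap of the box: 0 = shut (lying on the rim, its tab inside the front wall), grows as it opens to 2.0 rad (leaning outward past upright). Stiff hinge (0.12 N m friction), stays where it is left; starts open
- flap_hinge (a point): middle of the flap's hinge line, on the box's +x rim, 80 above the desk; hinge axis along box y
- flap_edge (a point): middle of the flap's free edge, mid thickness; flap is 180 long from the hinge, 240 wide, 4 thick, lies on top of the rim when shut; a tab 150 wide hangs 22 from its inner side, 9 from the free edge
- stapler: black and steel stapler, 130 long (x), 42 wide at the base (34 above 10 high), 44 high; origin centre of underside, z up; 0.22 kg
- case: grey spectacle case, 150 long (x), 52 wide, 36 high, rounded edges; origin centre of underside, z up; 0.12 kg
- plant: white pot with a plant, 90 wide, 85 high (leaves to 130); bystander
- mug: blue mug, 80 wide, 90 high; bystander
- books: two stacked books 150 x 110 x 45; bystander

How it is judged:
By the outcome, as a careful person would: the job done as asked, in the order asked, and still so for the second after the job is handed in, with the robot touching nothing.
Of cup0, cup1, cup2 only 2 to 3 are there at a start; the rules pass over those that are not, and their reading is None.
At some moment in a run one of stapler, case may be knocked a few centimetres aside while the robot is not near it.
Once in a run the grip may slacken for a moment while it holds something.
It also fails if it takes over 208 s, if anything falls off the work surface, if the arm or the gripper's body presses on something with over 40 N, if the wrist force passes 120 N, or if a joint passes its speed limit or range.

## Working session

There is one attempt and no reset: what is moved stays moved. The work goes in short steps, Python scripts to look and compute and a shell command to move; the robot and the scene stay as the last step left them, time stands still between calls to the robot, and variables do not carry over. Pictures are saved under pics/ and viewed, at most 14 in all, crops included, and the job is handed in when it is done.

```bash
ls; mkdir -p pics; python3 - <<'E'
from rig import sense, vision, ticket, masks_of, env
import cv2,numpy as np
ims=[]
for c in ["scene","side"]:
    f=vision.grab_frame(c); cv2.imwrite(f"pics/{c}0.png",f["color"][:,:,::-1])
    w=f["world_to_cam"]; print(c,(-w[:3,:3].T@w[:3,3]).round(3),f["intrinsics"][0],f["dist_coeffs"])
    for n in ["cup0","stapler","case","box","flap","panel","plant","mug","books"]:
        print(n,[(round(m["p"],2),np.round(m["box"]).tolist()) for m in masks_of(c,n)][:4])
print(sense())
E
```

```text
pics
scene [1.304 0.082 1.322] [452.56181755   0.         273.22238842] [-0.14156623  0.          0.          0.          0.        ]
cup0 [(0.91, [264.0, 239.0, 23.0, 38.0]), (0.64, [304.0, 243.0, 26.0, 46.0])]
stapler [(0.82, [395.0, 248.0, 40.0, 22.0])]
case [(0.92, [394.0, 220.0, 42.0, 22.0])]
box [(0.63, [184.0, 184.0, 105.0, 114.0])]
flap [(0.86, [158.0, 175.0, 48.0, 93.0]), (0.27, [310.0, 184.0, 108.0, 54.0])]
panel [(0.67, [307.0, 186.0, 110.0, 50.0])]
plant [(0.68, [203.0, 270.0, 39.0, 42.0]), (0.55, [392.0, 249.0, 41.0, 24.0]), (0.24, [261.0, 239.0, 21.0, 40.0])]
mug [(0.73, [431.0, 191.0, 39.0, 34.0]), (0.5, [307.0, 187.0, 106.0, 53.0]), (0.31, [301.0, 245.0, 30.0, 44.0]), (0.22, [202.0, 267.0, 36.0, 38.0])]
books [(0.79, [141.0, 163.0, 14.0, 29.0]), (0.6, [185.0, 185.0, 102.0, 113.0])]
side [0.151 1.54  1.186] [529.98868197   0.         275.85562178] [0.06880111 0.         0.         0.         0.        ]
cup0 [(0.82, [248.0, 232.0, 21.0, 45.0]), (0.76, [257.0, 213.0, 14.0, 41.0])]
stapler [(0.93, [239.0, 304.0, 28.0, 37.0])]
case [(0.87, [277.0, 312.0, 30.0, 43.0])]
box
[... 326 characters left out ...]
 1.0, 'qpos': array([ 1.18656884e+00,  2.76389390e-01, -2.63875634e-02,  1.26801226e+00,
       -4.22305387e-05,  1.46740894e+00]), 'joint_velocities': array([ 1.78978079e-04,  2.29195696e-04, -7.86066365e-04, -1.74054600e-03,
       -1.38433128e-03,  5.60214743e-05]), 'tau': array([-6.15181693e-05, -4.45503116e+01,  2.95572066e+01,  8.18422286e-04,
       -2.67376811e-05,  5.20026646e-06]), 'position': array([0.17323989, 0.60050832, 0.23132576]), 'tcp_rot': array([ 4.39688334e-01,  3.11062860e+00, -5.17667789e-06]), 'ft_force': array([ 0.68803396,  0.1557848 , -0.23283743]), 'torque': array([-0.01398973,  0.00899936,  0.03019609]), 'gripper_force': 0.0, 'gripper_width': 0.08513567897803248}
```

```bash
python3 - <<'E'
import cv2,numpy as np
a=cv2.imread("pics/scene0.png")[120:320,100:480]; cv2.imwrite("pics/a.png",cv2.resize(a,None,fx=2.1,fy=2.1,interpolation=cv2.INTER_CUBIC))
a=cv2.imread("pics/side0.png")[100:380,180:420]; cv2.imwrite("pics/b.png",cv2.resize(a,None,fx=2.1,fy=2.1,interpolation=cv2.INTER_CUBIC))
E
```

```text
(no output)
```

View pics/a.png

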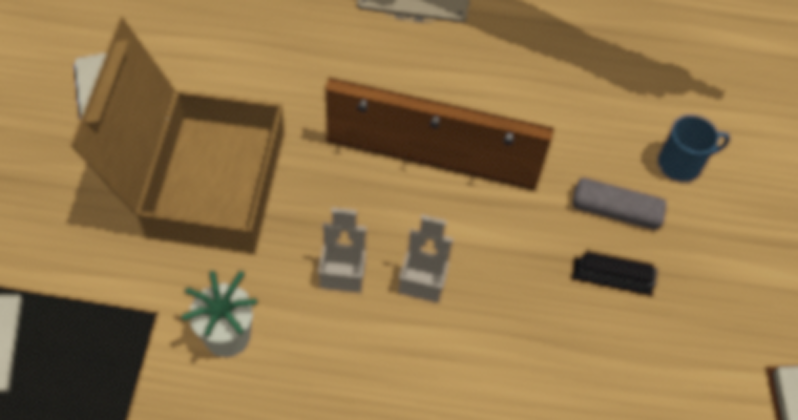

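View pics/b.png

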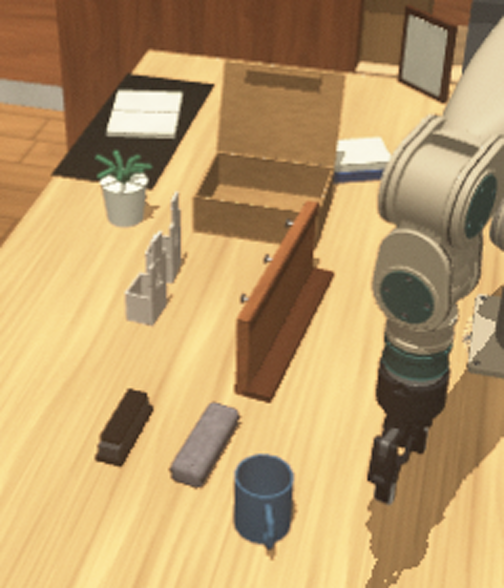

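The scene view shows two cups at about (264,239) and (304,243), below the panel and its three screws. The box is at (184,184) with its flap open to the left, and the stapler and case are on the right near (395,235). The side view shows the same layout, with the cups' back plates facing the panel. Next I'll fit the models to the masks.

```bash
cat > h.py <<'E'
from rig import sense, vision, ticket, masks_of, env
import cv2,numpy as np
from scipy.optimize import minimize
from scipy.spatial.transform import Rotation as R
def proj(f,P):
    P=np.atleast_2d(P); w=f["world_to_cam"]; q=P@w[:3,:3].T+w[:3,3]; q=q*[1,-1,-1]
    return cv2.projectPoints(q,np.zeros(3),np.zeros(3),f["intrinsics"],np.array(f["dist_coeffs"],float))[0][:,0]
def ray(f,uv,z):
    n=cv2.undistortPoints(np.array([[uv]],float),f["intrinsics"],np.array(f["dist_coeffs"],float))[0,0]
    w=f["world_to_cam"]; c=-w[:3,:3].T@w[:3,3]; d=w[:3,:3].T@np.array([n[0],-n[1],-1]); return c+d*(z-c[2])/d[2]
def bx(x0,x1,y0,y1,z0,z1): return np.array([[x,y,z] for x in(x0,x1) for y in(y0,y1) for z in(z0,z1)])/1000
def put(P,p):
    c,s=np.cos(p[2]),np.sin(p[2]); return P@np.array([[c,s,0],[-s,c,0],[0,0,1]])+[p[0],p[1],0]
CUP=[bx(-25,25,-32,32,0,58),bx(-25,-20,-32,32,0,120),bx(-25,-20,-18,18,0,165)]
STA=[bx(-65,65,-21,21,0,10),bx(-65,65,-17,17,0,44)]
CAS=[bx(-75,75,-26,26,3,33),bx(-72,72,-23,23,0,36)]
def panel(p): return [bx(-10,10,-180,180,0,152)]+([bx(-10-1000*abs(p[3]),-10,-180,180,0,14)] if len(p)>3 else [])
def flap(a):
    d=np.array([-np.cos(a),0,np.sin(a)]);n=np.array([np.sin(a),0,np.cos(a)])
    P=[]
    for l in(0,.18):
        for y in(-.12,.12):
            for t in(0,.004): P.append(np.array([.09,y,.08])+d*l+n*t)
    return np.array(P)
def box(p): return [bx(-90,90,-120,120,0,80),flap(p[3])]
def sil(f,parts,p,S=2):
    m=np.zeros((420*S,560*S),np.uint8)
    for P in parts:
        uv=np.round((proj(f,put(P,p))+.5)*S*16-8).astype(np.int32)
        cv2.fillConvexPoly(m,cv2.convexHull(uv),1,shift=4)
    return m>0
def fit(obs,model,p0,step=(.02,.02,.15,.1)):
    M=[cv2.resize(m.astype(np.uint8),None,fx=2,fy=2,interpolation=cv2.INTER_NEAREST)>0 for _,m in obs]
    def c(p):
        parts=model(p) if callable(model) else model; r=0
        for (f,_),m in zip(obs,M):
            s=sil(f,parts,p); r+=1-(s&m).sum()/max(1,(s|m).sum())
        return r
    best=None
    p0=np.array(p0,float)
    for k in range(3):
        sx=np.vstack([p0]+[p0+np.eye(len(p0))[i]*step[i]*(-1)**k/(k+1) for i in range(len(p0))])
        r=minimize(c,p0,method="Nelder-Mead",options=dict(initial_simplex=sx,xatol=1e-4,fatol=1e-4,maxiter=300)); p0=r.x
    return r.x,r.fun
def totool(v):  # world xy shift -> tool axes
    s=sense(); return R.from_rotvec(s["tcp_rot"]).as_matrix().T@np.array(v)
E
cat > m.py <<'E'
from h import *
F={c:vision.grab_frame(c) for c in("scene","side")}
def mk(n,c): return masks_of(c,n)
def xy(c,m,z=.03): return ray(F[c],m["box"][:2],z)[:2]
out={}
def do(name,model,ms,p0):
    p,e=fit([(F[c],m["mask"]) for c,m in ms],model,p0); out[name]=p; print(name,p.round(4).tolist(),round(e,3))
for n,mod in(("stapler",STA),("case",CAS)):
    a=mk(n,"scene")[0];b=mk(n,"side")[0]; print(n,xy("scene",a),xy("side",b))
    do(n,mod,[("scene",a),("side",b)],[*xy("scene",a),1.4])
ca=mk("cup0","scene")[:2]; cb=mk("cup0","side")[:2]
for m in ca:
    q=xy("scene",m,.06); s=min(cb,key=lambda b:np.linalg.norm(xy("side",b,.06)-q)); print(q,[xy("side",b,.06).round(3) for b in cb])
    do("cup%d"%len(out),CUP,[("scene",m)],[*q,0.]); 
    do("cup%d"%len(out),CUP,[("scene",m),("side",s)],[*q,0.])
a=mk("panel","scene")[0]; b=mk("panel","side")[0]
do("panelS",panel,[("scene",a)],[*xy("scene",a,.07),-.2])
do("panel",panel,[("scene",a),("side",b)],[*xy("scene",a,.07),-.2,.06])
a=mk("box","scene")[0]; b=mk("box","side")[0]
do("box",box,[("scene",a),("side",b)],[*xy("scene",a,.07),-1.7,1.8])
import pickle; pickle.dump(out,open("out.pkl","wb"))
V=[]
for c in F:
    im=cv2.resize(F[c]["color"][:,:,::-1],None,fx=2,fy=2,interpolation=cv2.INTER_CUBIC)
    for n,p in out.items():
        mod={"s":STA,"c":CUP,"p":None,"b":None}[n[0]]
        if n=="case":mod=CAS
        if n[0]=="p":mod=panel(p)
        if n[0]=="b":mod=box(p)
        cs,_=cv2.findContours(sil(F[c],mod,p).astype(np.uint8),0,1); cv2.drawContours(im,cs,-1,(0,0,255),1)
    for y in(-.115,0,.115):
        u=proj(F[c],put(np.array([[.0155+.0095,y,.14]]),out["panel"]))[0]*2; cv2.circle(im,tuple(int(v) for v in u),3,(0,255,0),1)
    V.append(im)
cv2.imwrite("pics/ov1.png",V[0][240:640,200:980]); cv2.imwrite("pics/ov2.png",V[1][180:780,380:800])
E
python3 m.py
```

```text
stapler [0.58983926 0.3833477 ] [0.57897433 0.40952312]
stapler [0.5864, 0.3834, 1.5253] 0.376
case [0.47519308 0.385658  ] [0.4528334  0.41258238]
case [0.4619, 0.3878, 1.4745] 0.398
[0.63247848 0.08482296] [array([0.652, 0.084]), array([ 0.664, -0.056])]
cup2 [0.6469, 0.09, -0.0774] 0.071
cup3 [0.6497, 0.0908, -0.0491] 0.169
[ 0.63980446 -0.03620371] [array([0.652, 0.084]), array([ 0.664, -0.056])]
cup4 [0.6523, -0.0341, 0.0201] 0.142
cup5 [0.6554, -0.0359, -0.0025] 0.609
panelS [0.4159, 0.0764, -0.1123] 0.027
panel [0.4197, 0.0767, -0.1094, 0.0366] 0.121
box [0.5193, -0.2659, -1.5569, 1.8996] 0.095
```

View pics/ov1.png

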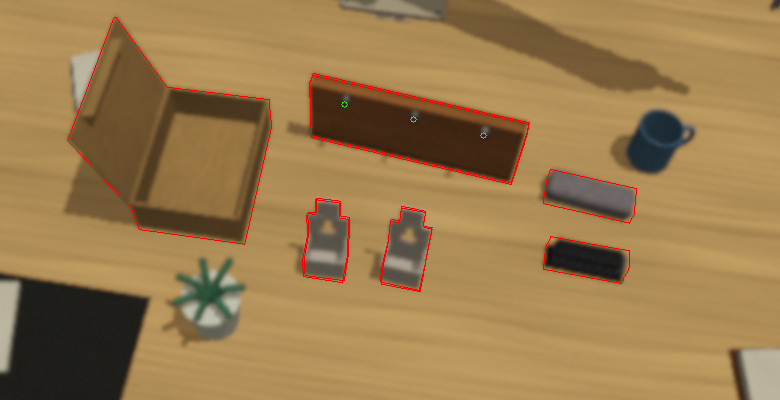

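View pics/ov2.png

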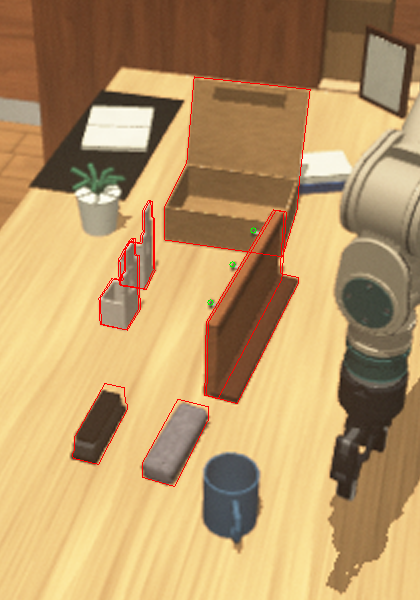

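```bash
cat >> h.py <<'E'
import sys
def yaw(): 
    m=R.from_rotvec(sense()["tcp_rot"]).as_matrix(); return np.arctan2(m[1,1],m[0,1])-np.pi/2
def plan(x,y,z,psi=None):
    s=sense(); w=yaw(); psi=w if psi is None else psi
    d=(psi-w+np.pi/2)%np.pi-np.pi/2; a=w+d
    v=np.array([x,y,z])-s["position"]; ax=np.array([np.cos(np.pi+a),np.sin(np.pi+a),0]); ay=np.array([np.cos(np.pi/2+a),np.sin(np.pi/2+a),0])
    t=np.array([v@ax,v@ay,-v[2]])*10; print("turn",round(-d/1.5,3),"then shift",t.round(3),"norm",np.linalg.norm(t).round(2),"q6",s["qpos"][5].round(2))
E
python3 -c "
from h import *
c=np.array([.648,.0904]);print(yaw()); plan(.648-.0225,.0904+.001,.28,-.06)"
```

```text
-0.2808061049694288
turn -0.147 then shift [-4.82  -4.811 -0.487] norm 6.83 q6 1.47
```

```bash
python3 -m creep '[[0,0,-0.25,-0.07,1],[0,0,-0.24,-0.077,1],[-0.34,-0.34,0,0,1],[-0.34,-0.34,0,0,1],[-0.34,-0.34,0,0,1]]' 
python3 -m creep '[[-0.34,-0.34,0,0,1],[-0.34,-0.34,0,0,1],[-0.34,-0.34,0,0,1],[-0.34,-0.34,0,0,1],[-0.34,-0.34,0,0,1]]'
python3 -m creep '[[-0.34,-0.34,0,0,1],[-0.34,-0.34,0,0,1],[-0.34,-0.34,0,0,1],[-0.34,-0.34,0,0,1],[-0.34,-0.34,0,0,1]]'
python3 -c "
from h import *
plan(.648-.0225,.0904+.001,.28,-.06)
f=vision.grab_frame('wrist');cv2.imwrite('pics/w1.png',f['color'][:,:,::-1])
w=f['world_to_cam'];print((-w[:3,:3].T@w[:3,3]).round(3),w.round(2),sense()['position'])
for n in('cup0','panel'):print([(m['p'],m['box']) for m in masks_of('wrist',n)])"
```

```text
t: 2.22
position: [0.2696, 0.4916, 0.2805]
tcp_rot: [0.094, 3.14, 0.001]
ft_force: [0.0, 0.1, 0.1]
gripper_width: 0.0856
gripper_force: 0.0
t: 2.85
position: [0.4293, 0.3114, 0.2806]
tcp_rot: [0.095, 3.14, 0.001]
ft_force: [1.1, 0.2, 0.7]
gripper_width: 0.0853
gripper_force: 0.0
t: 3.48
position: [0.5888, 0.1314, 0.2805]
tcp_rot: [0.095, 3.14, 0.0]
ft_force: [1.0, 1.6, 1.0]
gripper_width: 0.0854
gripper_force: 0.0
turn -0.0 then shift [-0.391 -0.377  0.005] norm 0.54 q6 0.17
[0.52  0.135 0.423] [[ 0.06  1.    0.   -0.17]
 [-0.96  0.06 -0.27  0.61]
 [-0.27  0.02  0.96 -0.27]
 [ 0.    0.    0.    1.  ]] [0.59294839 0.127079   0.28000903]
[(0.86, [135.2, 235.0, 111.1, 56.2]), (0.62, [245.2, 221.4, 64.9, 48.6])]
[(0.76, [213.3, 28.4, 426.6, 53.9])]
```

View pics/w1.png

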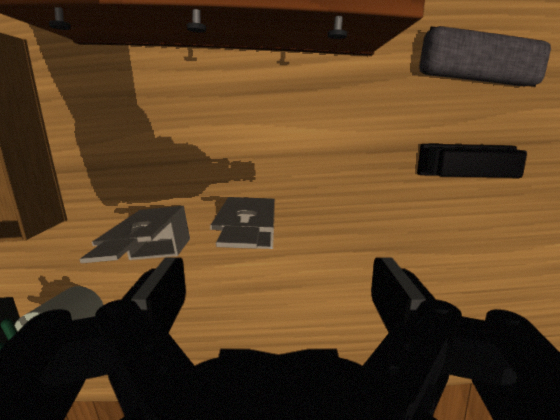

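The wrist view shows the panel at the top, with screw heads at about (60,20), (197,25) and (338,33). The near cup's tongue is around (245,215). I'll compare these with the predicted positions.

```bash
python3 - <<'E'
from h import *
import pickle
o=pickle.load(open("out.pkl","rb"))
f=vision.grab_frame("wrist"); im=f["color"][:,:,::-1].copy(); im=cv2.resize(im,None,fx=2,fy=2,interpolation=cv2.INTER_CUBIC)
P=o["panel"][:3]; print(P)
for y in(-.115,0,.115):
    q=put(bx(21,25,y*1000-8,y*1000+8,140,148),P); print(proj(f,put(np.array([[.023,y,.148]]),P)).round(1))
    for v in proj(f,q): cv2.circle(im,tuple(int(round(t*2)) for t in v),1,(0,0,255),-1)
for n in("cup3","cup5"):
    for B in CUP[1:]:
        for v in proj(f,put(B,o[n])): cv2.circle(im,tuple(int(round(t*2)) for t in v),2,(0,0,255),-1)
cv2.imwrite("pics/w2.png",np.vstack([im[0:130,60:800],im[380:560,60:800]]))
E
```

```text
[ 0.41973489  0.07666857 -0.10940819]
[[54.1 21.3]]
[[194.7  23.7]]
[[340.   30.6]]
```

View pics/w2.png

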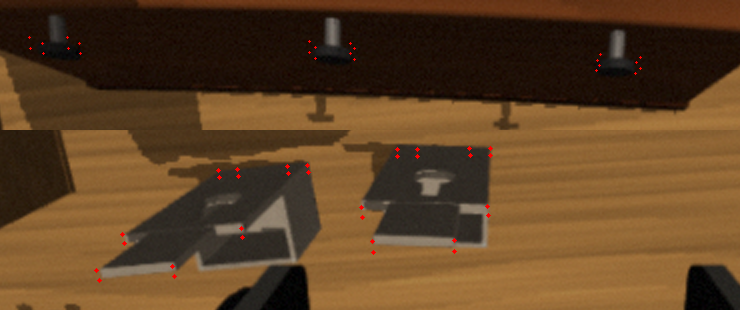

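```bash
python3 -c "
from h import *
plan(.6272,.0919,.131,-.055)"
```

```text
turn -0.005 then shift [-0.413 -0.379  1.49 ] norm 1.59 q6 0.18
```

```bash
python3 -m creep '[[-0.213,-0.189,0,-0.005,1],[-0.2,-0.19,0,0,1],[0,0,0.4,0,1],[0,0,0.4,0,1],[0,0,0.39,0,1]]'
python3 -m creep '[[0,0,0.3,0,1],[0,0,0,0,1],[0,0,0,0,-1],[0,0,0,0,-1],[0,0,0,0,-1]]'
python3 -m creep '[[0,0,0,0,-1],[0,0,0,0,-1],[0,0,0,0,-1],[0,0,0,0,-1],[0,0,0,0,-1]]'
```

```text
t: 4.3
position: [0.627, 0.0927, 0.1603]
tcp_rot: [0.082, 3.14, 0.0]
ft_force: [-0.1, -0.0, 0.8]
gripper_width: 0.0854
gripper_force: 0.0
t: 4.92
position: [0.6281, 0.0924, 0.1334]
tcp_rot: [0.083, 3.137, -0.001]
ft_force: [0.8, -1.1, 1.5]
gripper_width: 0.0344
gripper_force: 59.9
t: 5.55
position: [0.6281, 0.0923, 0.1334]
tcp_rot: [0.083, 3.137, -0.0]
ft_force: [-0.3, -1.8, 5.4]
gripper_width: 0.0346
gripper_force: 59.9
```

```bash
python3 -m creep '[[0,0,-0.2,0,-1],[0,0,-0.3,0,-1],[0,0,-0.2,0.038,-1],[0,0,0,0,-1]]'; python3 -c "
from h import *
plan(.4962,.1838,.1994,-.11)"
```

```text
t: 6.05
position: [0.6281, 0.0927, 0.2031]
tcp_rot: [0.171, 3.133, 0.001]
ft_force: [0.4, -0.2, -2.4]
gripper_width: 0.0348
gripper_force: 60.1
turn 0.001 then shift [1.411 0.761 0.037] norm 1.6 q6 0.15
```

```bash
python3 -m creep '[[0.36,0.2,0,0,-1],[0.36,0.2,0,0,-1],[0.36,0.2,0,0,-1],[0.33,0.16,0.03,0,-1],[0,0,0,0,-1]]'; cat > c.py <<'E'
from h import *
import pickle
o=pickle.load(open("out.pkl","rb")); P=np.array(sys.argv[1].split(","),float) if len(sys.argv)>1 else o["panel"][:3]
plan(*sense()["position"]); print(sense()["position"],yaw())
f=vision.grab_frame("wrist"); im=cv2.resize(f["color"][:,:,::-1],None,fx=2,fy=2,interpolation=cv2.INTER_CUBIC)
for y in(-.115,0,.115):
    for v in proj(f,put(bx(21,25,y*1000-8,y*1000+8,140,148),P)): cv2.circle(im,tuple(int(round(t*2)) for t in v),1,(0,0,255),-1)
cv2.imwrite("pics/w3.png",cv2.resize(im,None,fx=.7,fy=.7,interpolation=cv2.INTER_AREA))
s=vision.grab_frame("scene"); a=cv2.resize(s["color"][100:260,200:400,::-1],None,fx=4,fy=4,interpolation=cv2.INTER_CUBIC); cv2.imwrite("pics/s3.png",a[:600])
s=vision.grab_frame("side"); a=cv2.resize(s["color"][150:300,190:390,::-1],None,fx=4,fy=4,interpolation=cv2.INTER_CUBIC); cv2.imwrite("pics/d3.png",a)
E
python3 c.py
```

```text
t: 6.68
position: [0.4911, 0.1842, 0.1962]
tcp_rot: [-0.166, -3.132, 0.002]
ft_force: [1.6, -0.7, -2.2]
gripper_width: 0.0344
gripper_force: 60.1
turn -0.0 then shift [ 0.  0. -0.] norm 0.0 q6 0.34
[0.49110139 0.18417162 0.19617276] -0.1062138168594775
```

View pics/w3.png

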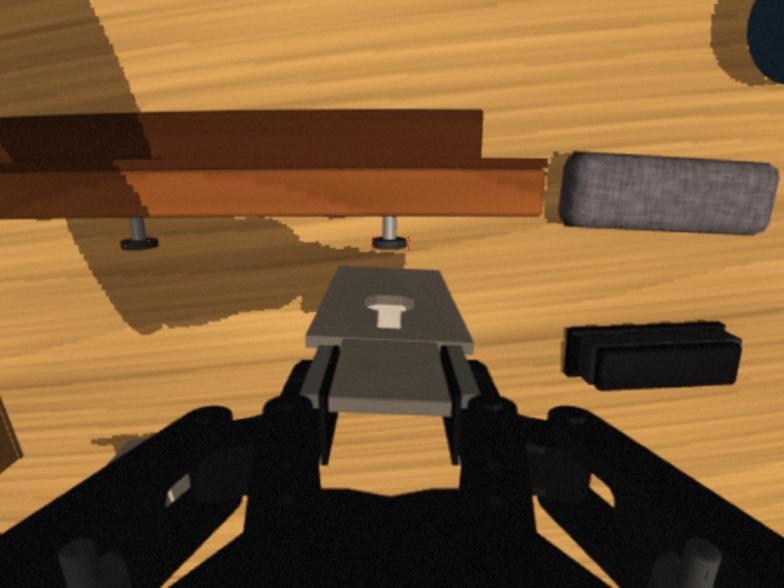

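View pics/s3.png

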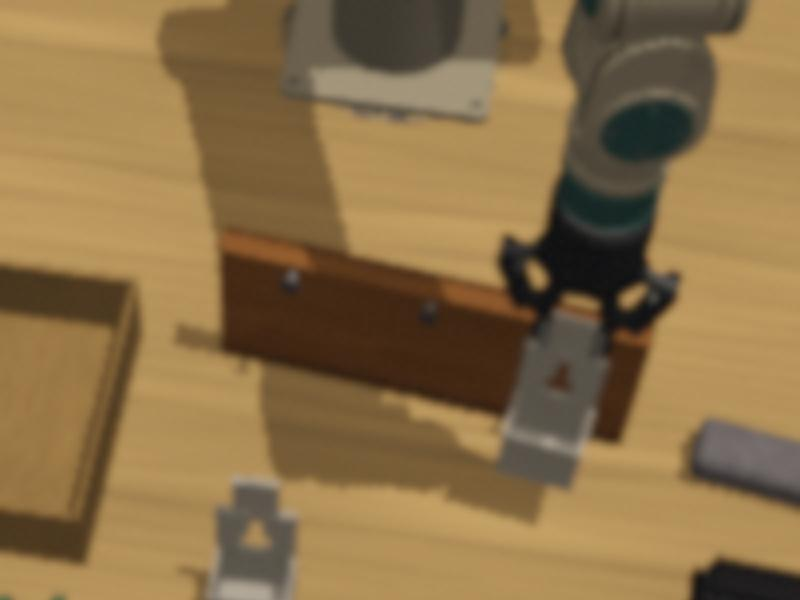

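The wrist view shows the keyhole at (388,315) almost in line with the screw2 head at (390,242). The panel face is level in the image, so the yaw matches.

```bash
python3 -c "
from h import *
plan(.4484,.1893,.1998)"
```

```text
turn -0.0 then shift [ 0.472  0.009 -0.022] norm 0.47 q6 0.34
```

```bash
python3 -m creep '[[0,0.008,-0.025,0,-1],[0.12,0,0,0,-1],[0.12,0,0,0,-1],[0,0,0,0,-1]]'; python3 -m creep '[[0.08,0,0,0,-1],[0.08,0,0,0,-1],[0.07,0,0,0,-1],[0,0,0,0,-1]]'; python3 -c "
from h import *
plan(.4484,.1893,.1998)"; python3 c.py
```

```text
t: 7.32
position: [0.4698, 0.1869, 0.2006]
tcp_rot: [-0.172, -3.136, 0.0]
ft_force: [-0.4, 0.1, -3.2]
gripper_width: 0.0345
gripper_force: 60.0
t: 7.82
position: [0.4494, 0.1894, 0.2013]
tcp_rot: [0.172, 3.134, -0.0]
ft_force: [3.1, -1.0, -2.9]
gripper_width: 0.0342
gripper_force: 60.2
turn -0.0 then shift [ 0.01  -0.003  0.015] norm 0.02 q6 0.38
turn -0.0 then shift [ 0.  0. -0.] norm 0.0 q6 0.38
[0.44941051 0.18944397 0.20128841] -0.10949502567825098
```

View pics/w3.png

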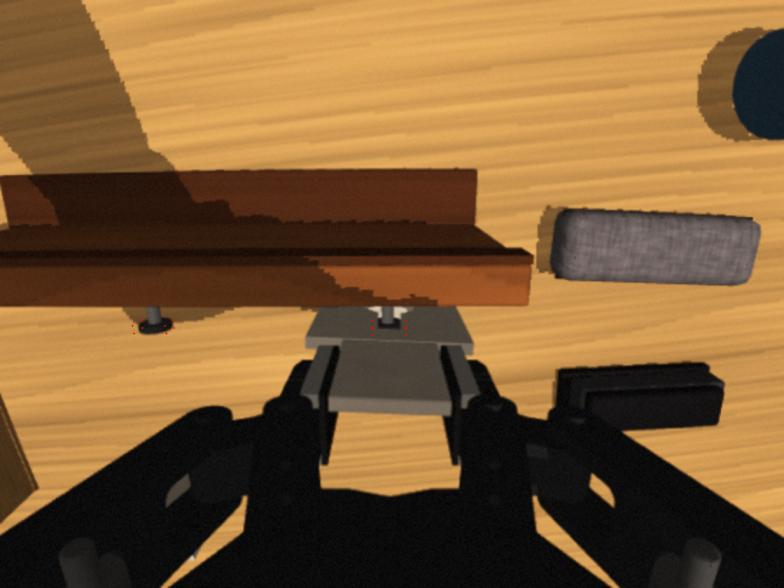

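The screw head is inside the keyhole, seen at about (388,323). Now I'll pull down.

```bash
python3 -m creep '[[0,0,0.06,0,-1],[0,0,0.06,0,-1],[0,0,0,0,-1]]'; python3 -m creep '[[0,0,0.06,0,-1],[0,0,0.06,0,-1],[0,0,0.04,0,-1],[0,0,0,0,-1],[0,0,0,0,-1]]'
```

```text
t: 8.35
position: [0.4492, 0.1894, 0.1883]
tcp_rot: [0.172, 3.135, 0.0]
ft_force: [6.6, -0.8, -2.9]
gripper_width: 0.0342
gripper_force: 60.3
t: 8.98
position: [0.4495, 0.1894, 0.1725]
tcp_rot: [0.172, 3.135, -0.0]
ft_force: [5.5, -0.4, -2.7]
gripper_width: 0.0349
gripper_force: 60.4
```

```bash
python3 -m creep '[[0,0,0.03,0,-1],[0,0,0.02,0,-1],[0,0,0,0,-1],[0,0,0,0,-1]]'; python3 -m creep '[[0,0,0.02,0,-1],[0,0,0,0,-1],[0,0,0,0,-1]]'
```

```text
t: 9.48
position: [0.4497, 0.1894, 0.1681]
tcp_rot: [0.172, 3.134, -0.0]
ft_force: [5.2, -1.3, -0.3]
gripper_width: 0.0346
gripper_force: 60.7
t: 9.85
position: [0.45, 0.1895, 0.1677]
tcp_rot: [0.172, 3.133, 0.0]
ft_force: [2.6, -1.6, 9.2]
gripper_width: 0.0346
gripper_force: 61.4
```

```bash
python3 -m creep '[[0,0,0,0,1],[0,0,0,0,1],[0,0,0,0,1],[0,0,-0.3,0,1],[0,0,-0.4,0,1]]'; python3 -m creep '[[0,0,-0.4,0,1],[0,0,0,0,1]]'; python3 -c "
from h import *
plan(.6538-.0225,-.035,.29,0.0)"; python3 c.py
```

```text
t: 10.48
position: [0.4465, 0.1891, 0.2347]
tcp_rot: [-0.172, -3.132, 0.002]
ft_force: [0.7, -0.1, 0.0]
gripper_width: 0.0855
gripper_force: 0.0
t: 10.72
position: [0.4503, 0.1902, 0.2792]
tcp_rot: [0.172, 3.131, 0.004]
ft_force: [-0.2, -0.8, -0.2]
gripper_width: 0.0854
gripper_force: 0.0
turn -0.073 then shift [-1.81  -2.252 -0.108] norm 2.89 q6 0.38
turn -0.0 then shift [ 0.  0. -0.] norm 0.0 q6 0.38
[0.45031167 0.19015416 0.27920323] -0.10972907565262235
```

View pics/s3.png

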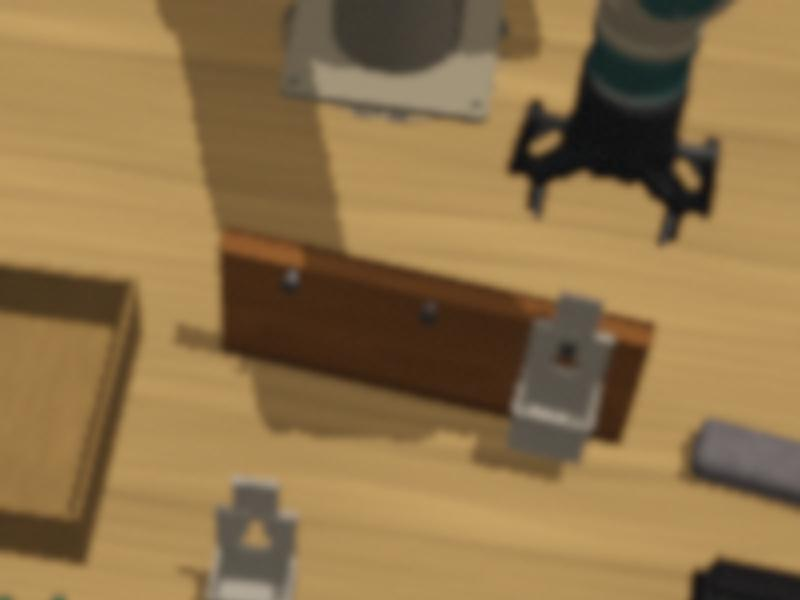

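The first cup is hung, with the screw head showing at (567,350) above the entry opening. Moving to the second cup.

```bash
python3 -m creep '[[-0.3,-0.375,-0.1,-0.073,1],[-0.3,-0.375,0,0,1],[-0.3,-0.375,0,0,1],[-0.3,-0.375,0,0,1],[-0.3,-0.375,0,0,1]]'; python3 -m creep '[[-0.3,-0.375,0,0,1],[0,0,0,0,1]]'; python3 - <<'E'
from h import *
F={c:vision.grab_frame(c) for c in("wrist","scene")}
ob=[]
for c in F:
    m=[k for k in masks_of(c,"cup0")]; print(c,[(k["p"],k["box"]) for k in m])
    e=proj(F[c],[[.632,-.035,.1]])[0]; print(e)
    ob.append((F[c],min(m,key=lambda k:np.linalg.norm(np.array(k["box"][:2])-e))["mask"]))
for s in ([0],[1],[0,1]):
    print(fit([ob[i] for i in s],CUP,[.653,-.035,0.]))
p=fit(ob,CUP,[.653,-.035,0.])[0]
c,s=np.cos(p[2]),np.sin(p[2]); plan(p[0]-.0225*c,p[1]-.0225*s,.131,p[2])
f=F["wrist"];im=cv2.resize(f["color"][:,:,::-1],None,fx=2,fy=2)
for B in CUP[1:]:
    for v in proj(f,put(B,p)): cv2.circle(im,tuple(int(round(t*2)) for t in v),2,(0,0,255),-1)
cv2.imwrite("pics/w4.png",im[200:800,200:1000])
E
```

```text
t: 11.5
position: [0.5937, -0.0023, 0.2835]
tcp_rot: [-0.001, -3.138, -0.001]
ft_force: [-0.4, 0.4, 0.2]
gripper_width: 0.0854
gripper_force: 0.0
t: 11.75
position: [0.6246, -0.0411, 0.2827]
tcp_rot: [-0.006, -3.138, -0.0]
ft_force: [-0.4, 0.7, -0.7]
gripper_width: 0.0855
gripper_force: 0.0
wrist [(0.76, [286.6, 199.6, 62.0, 52.1]), (0.7, [502.6, 34.2, 114.7, 68.5]), (0.56, [406.6, 13.6, 304.9, 27.1]), (0.24, [91.8, 101.0, 179.5, 196.3])]
[283.89030555 194.24280681]
scene [(0.87, [263.0, 239.9, 20.0, 40.4]), (0.84, [337.8, 193.3, 27.8, 47.2]), (0.65, [156.2, 175.6, 50.9, 91.5])]
[263.64399672 231.34795009]
(array([ 0.65355346, -0.03321695,  0.05821043]), np.float64(0.029102667744543287))
(array([ 0.65290833, -0.03401655,  0.03458094]), np.float64(0.10375556970082744))
(array([ 0.65342799, -0.03347707,  0.05090509]), np.float64(0.13848432449202597))
turn -0.034 then shift [-0.083  0.027  1.537] norm 1.54 q6 -0.16
```

View pics/w4.png

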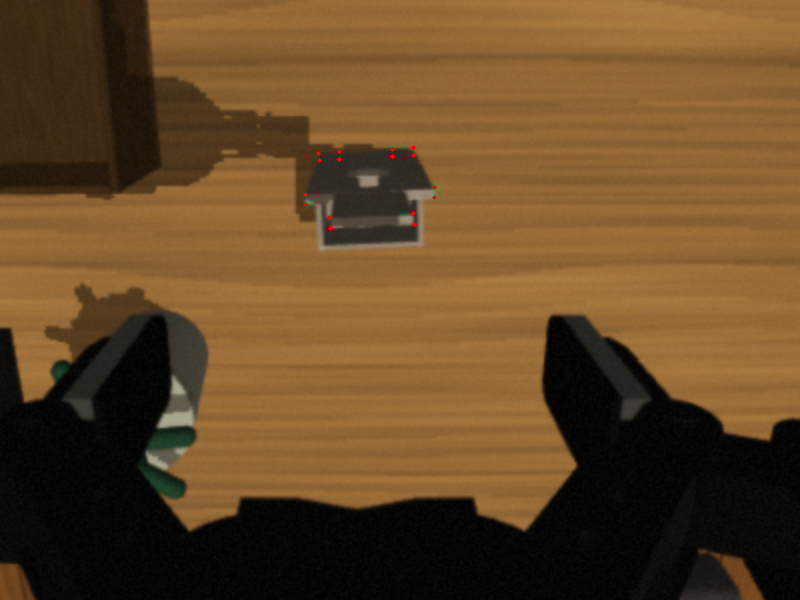

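```bash
python3 -m creep '[[-0.083,0.027,0,-0.034,1],[0,0,0.4,0,1],[0,0,0.4,0,1],[0,0,0.4,0,1],[0,0,0.2,0,1]]'
python3 -m creep '[[0,0,0.13,0,1],[0,0,0,0,-1],[0,0,0,0,-1],[0,0,0,0,-1],[0,0,0,0,-1]]'
python3 -m creep '[[0,0,0,0,-1],[0,0,0,0,-1],[0,0,0,0,-1]]'
```

```text
t: 12.58
position: [0.6296, -0.0342, 0.1431]
tcp_rot: [0.082, -3.136, -0.002]
ft_force: [0.7, 0.2, -0.2]
gripper_width: 0.0855
gripper_force: 0.0
t: 13.2
position: [0.6334, -0.0358, 0.1346]
tcp_rot: [-0.08, 3.138, 0.0]
ft_force: [-1.4, 1.9, 5.4]
gripper_width: 0.0345
gripper_force: 59.9
t: 13.58
position: [0.6334, -0.0358, 0.1346]
tcp_rot: [-0.08, 3.138, 0.0]
ft_force: [-0.5, 1.6, 6.3]
gripper_width: 0.0344
gripper_force: 60.0
```

```bash
python3 -m creep '[[0,0,-0.2,0.035,-1],[0,0,-0.3,0.035,-1],[0,0,-0.18,0.037,-1],[0,0,0,0,-1]]'; python3 -c "
from h import *
plan(.474,-.0435,.2006,-.11)"
```

```text
t: 14.08
position: [0.6335, -0.0363, 0.2023]
tcp_rot: [0.172, 3.134, -0.001]
ft_force: [0.6, -0.4, -1.2]
gripper_width: 0.0345
gripper_force: 60.0
turn 0.0 then shift [ 1.578 -0.246  0.017] norm 1.6 q6 -0.05
```

```bash
python3 -m creep '[[0.4,-0.06,0,0,-1],[0.4,-0.06,0,0,-1],[0.4,-0.06,0,0,-1],[0.38,-0.06,0.01,0,-1],[0,0,0,0,-1]]'; python3 -m creep '[[0,0,0,0,-1]]';python3 c.py
```

```text
t: 14.7
position: [0.4682, -0.0419, 0.1976]
tcp_rot: [-0.172, -3.131, -0.001]
ft_force: [0.1, 0.9, -1.9]
gripper_width: 0.0347
gripper_force: 60.1
t: 14.82
position: [0.4726, -0.0425, 0.1991]
tcp_rot: [-0.172, -3.137, -0.0]
ft_force: [-0.3, -0.1, -1.5]
gripper_width: 0.0344
gripper_force: 60.1
turn -0.0 then shift [ 0.  0. -0.] norm 0.0 q6 -0.12
[ 0.47263166 -0.04254441  0.19909695] -0.10946417397140307
```

View pics/w3.png

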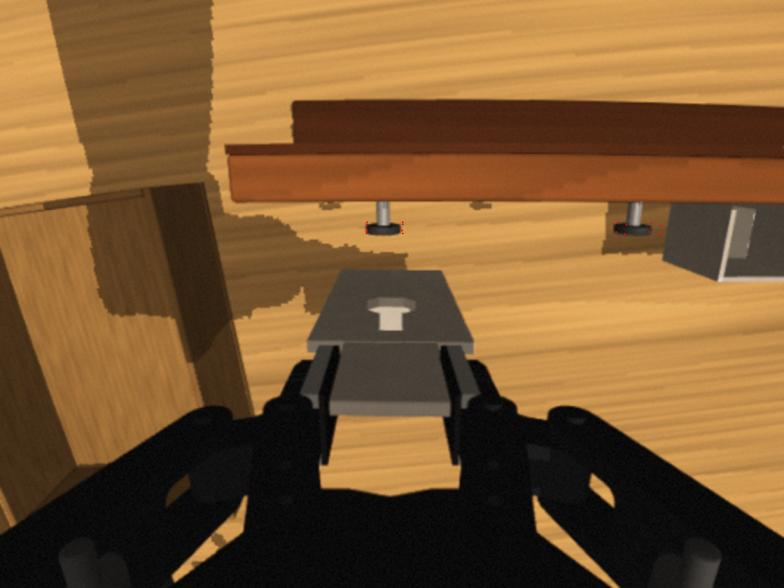

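Screw0's head is at (383,229) and the keyhole at (391,318), so I'll shift about -3.6 mm in y and then go in.

```bash
python3 -m creep '[[0,-0.036,-0.012,0,-1],[0.12,0,0,0,-1],[0.12,0,0,0,-1],[0,0,0,0,-1]]'; python3 -m creep '[[0.08,0,0,0,-1],[0.08,0,0,0,-1],[0.06,0,0,0,-1],[0,0,0,0,-1]]'; python3 c.py
```

```text
t: 15.48
position: [0.4469, -0.0431, 0.2008]
tcp_rot: [-0.172, -3.136, -0.0]
ft_force: [-0.7, -0.6, -1.6]
gripper_width: 0.0348
gripper_force: 60.0
t: 15.98
position: [0.426, -0.0409, 0.201]
tcp_rot: [-0.172, -3.137, -0.0]
ft_force: [0.8, -0.4, -2.0]
gripper_width: 0.0349
gripper_force: 60.0
turn -0.0 then shift [ 0.  0. -0.] norm 0.0 q6 -0.14
[ 0.42604602 -0.04093031  0.20099246] -0.10985513138926173
```

View pics/w3.png

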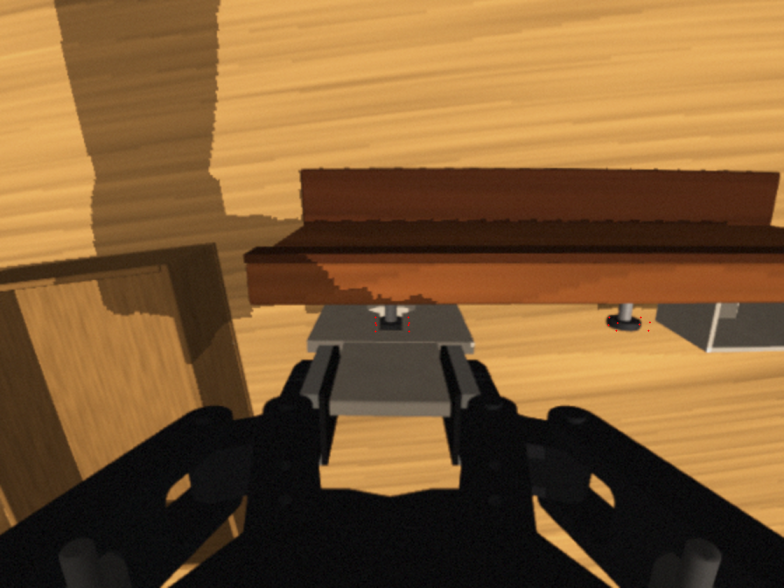

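The screw head is centred in the keyhole at (391,323), as it was for the first cup. Pulling down.

```bash
python3 -m creep '[[0,0,0.06,0,-1],[0,0,0.06,0,-1],[0,0,0,0,-1]]'; python3 -m creep '[[0,0,0.06,0,-1],[0,0,0.06,0,-1],[0,0,0.05,0,-1],[0,0,0,0,-1],[0,0,0,0,-1]]';python3 -m creep '[[0,0,0.03,0,-1],[0,0,0,0,-1],[0,0,0,0,-1]]';python3 -m creep '[[0,0,0.02,0,-1],[0,0,0,0,-1],[0,0,0,0,-1]]'
```

```text
t: 16.5
position: [0.4259, -0.0409, 0.188]
tcp_rot: [-0.172, -3.135, -0.001]
ft_force: [-0.3, 0.3, -1.5]
gripper_width: 0.0346
gripper_force: 60.0
t: 17.12
position: [0.4266, -0.0411, 0.1721]
tcp_rot: [0.172, 3.137, -0.0]
ft_force: [-0.1, -0.6, -1.6]
gripper_width: 0.0345
gripper_force: 60.1
t: 17.5
position: [0.4269, -0.0411, 0.1693]
tcp_rot: [0.172, 3.136, -0.0]
ft_force: [0.6, -0.3, -1.2]
gripper_width: 0.0348
gripper_force: 60.3
t: 17.88
position: [0.4273, -0.0412, 0.1688]
tcp_rot: [0.172, 3.135, -0.001]
ft_force: [-0.9, 0.9, 8.2]
gripper_width: 0.0349
gripper_force: 61.3
```

Seated, with 8 N of contact at the expected height. I'll release, back off, and measure the stapler and case again.

```bash
python3 -m creep '[[0,0,0,0,1],[0,0,0,0,1],[0,0,0,0,1],[0,0,-0.3,0,1],[0,0,-0.4,0,1]]'; python3 -m creep '[[0,0,-0.4,0,1],[0,0,0,0,1]]'; cat > m2.py <<'E'
from h import *
import pickle
cams=sys.argv[1].split(",")
F={c:vision.grab_frame(c) for c in cams}
for n,mod in(("stapler",STA),("case",CAS)):
    ob=[]
    for c in cams:
        r=masks_of(c,n); print(n,c,[(round(k["p"],2),ray(F[c],k["box"][:2],.03)[:2].round(3).tolist()) for k in r][:3])
        if r: ob.append((F[c],r[0]["mask"]))
    if not ob: continue
    q=ray(ob[0][0],np.argwhere(ob[0][1]).mean(0)[::-1],.03)
    for s in [[i] for i in range(len(ob))]+[list(range(len(ob)))]:
        p,e=fit([ob[i] for i in s],mod,[q[0],q[1],1.5]); print(p.round(4),round(e,3))
E
python3 m2.py scene,side; python3 - <<'E'
from h import *
f=vision.grab_frame("scene")
for k in masks_of("scene","cup0"):
    if k["p"]>.4: 
        q=ray(f,k["box"][:2],.12); 
        def mod(p): return [B+[0,0,p[3]] for B in CUP]
        print(k["box"],*fit([(f,k["mask"])],mod,[q[0],q[1],-.1,.035]))
E
```

```text
t: 18.5
position: [0.4253, -0.0407, 0.2364]
tcp_rot: [-0.172, -3.133, -0.001]
ft_force: [0.4, 0.1, 0.5]
gripper_width: 0.0857
gripper_force: 0.0
t: 18.75
position: [0.429, -0.0416, 0.2804]
tcp_rot: [0.172, 3.13, -0.002]
ft_force: [-0.6, -0.4, 0.2]
gripper_width: 0.0856
gripper_force: 0.0
stapler scene [(0.97, [0.591, 0.384]), (0.53, [0.474, 0.385])]
stapler side [(0.68, [0.491, 0.096]), (0.62, [0.575, 0.402])]
[0.5857 0.3826 1.4499] 0.105
[0.5927 0.3817 1.5   ] 1.0
[0.5857 0.3826 1.4499] 1.105
case scene [(0.62, [0.471, 0.389]), (0.49, [0.756, -0.207])]
case side [(0.81, [0.459, 0.41])]
[0.4567 0.388  1.4798] 0.189
[0.462  0.3881 1.4802] 0.128
[0.4612 0.3879 1.4791] 0.319
[339.3, 194.4, 26.6, 46.9] [ 0.44952849  0.18838876 -0.12935677  0.01012858] 0.09619109102646872
[271.4, 179.7, 25.1, 41.7] [ 0.44529386 -0.04251    -0.07346649  0.03274324] 0.09962287869264619
```

```bash
python3 -m creep '[[0,0,-0.1,-0.12,1],[0,0,0,-0.12,1],[0,0,0,-0.12,1],[0,0,0,-0.12,1],[0,0,0,-0.12,1]]';python3 -m creep '[[0,0,0,-0.12,1],[0,0,0,-0.12,1],[0,0,0,-0.12,1],[0,0,0,-0.08,1],[0,0,0,0,1]]'; python3 -c "
from h import *
plan(.56,.38,.25,1.45)"
```

```text
t: 19.77
position: [0.4263, -0.041, 0.2864]
tcp_rot: [1.217, -2.895, -0.001]
ft_force: [0.5, -0.4, -0.1]
gripper_width: 0.0852
gripper_force: 0.0
t: 20.4
position: [0.4263, -0.041, 0.2865]
tcp_rot: [2.081, -2.352, -0.001]
ft_force: [0.2, 0.2, -0.3]
gripper_width: 0.0853
gripper_force: 0.0
turn -0.001 then shift [-4.34  -0.82   0.365] norm 4.43 q6 -1.7
```

```bash
python3 -m creep '[[-0.5,-0.05,0,0,1],[-0.5,-0.05,0,0,1],[-0.5,-0.05,0,0,1],[-0.5,-0.05,0,0,1],[-0.5,-0.05,0,0,1]]';python3 -m creep '[[-0.5,-0.05,0,0,1],[-0.5,-0.05,0,0,1],[-0.5,-0.05,0,0,1],[-0.5,-0.05,0,0,1],[-0.4,-0.05,0.1,0,1]]'; python3 -m creep '[[0,0,0,0,1]]';python3 m2.py wrist,scene;python3 -c "
from h import *
plan(.5857,.3826,.02,1.45)"
```

```text
t: 21.02
position: [0.4816, 0.2058, 0.2867]
tcp_rot: [2.081, -2.353, 0.0]
ft_force: [0.8, 0.5, -0.1]
gripper_width: 0.0855
gripper_force: 0.0
t: 21.65
position: [0.5357, 0.4417, 0.2772]
tcp_rot: [-2.081, 2.352, -0.0]
ft_force: [0.7, -0.0, -0.1]
gripper_width: 0.0853
gripper_force: 0.0
t: 21.78
position: [0.5347, 0.4415, 0.2743]
tcp_rot: [2.083, -2.348, -0.001]
ft_force: [-0.1, 0.5, -0.0]
gripper_width: 0.0855
gripper_force: 0.0
stapler wrist [(0.94, [0.585, 0.382])]
stapler scene [(0.73, [0.589, 0.389])]
[0.5864 0.3869 1.4951] 0.08
[0.5843 0.3837 1.4785] 0.123
[0.586  0.3839 1.4967] 0.211
case wrist [(0.88, [0.459, 0.385])]
case scene [(0.59, [0.472, 0.381])]
[0.4608 0.3893 1.4259] 0.074
[0.459  0.3883 1.4744] 0.107
[0.46   0.3883 1.4355] 0.185
turn -0.001 then shift [ 0.493 -0.568  2.577] norm 2.68 q6 -0.86
```

```bash
python3 -c "
from h import *
plan(.586,.385,.014,1.48)"
```

```text
turn -0.021 then shift [ 0.486 -0.554  2.637] norm 2.74 q6 -0.86
```

```bash
python3 -m creep '[[0.243,-0.277,0,-0.021,1],[0.243,-0.277,0,0,1],[0,0,0.45,0,1],[0,0,0.45,0,1],[0,0,0.45,0,1]]';python3 -m creep '[[0,0,0.45,0,1],[0,0,0.4,0,1],[0,0,0.23,0,1],[0,0,0,0,1]]'; python3 -c "
from h import *
plan(.586,.385,.014,1.48)"
```

```text
t: 22.7
position: [0.5856, 0.3842, 0.1418]
tcp_rot: [-2.117, 2.319, -0.001]
ft_force: [0.1, -0.0, -0.1]
gripper_width: 0.0856
gripper_force: 0.0
t: 23.2
position: [0.5833, 0.3834, 0.0321]
tcp_rot: [2.116, -2.316, -0.002]
ft_force: [0.4, -0.4, -0.0]
gripper_width: 0.0856
gripper_force: 0.0
turn 0.0 then shift [-0.018 -0.025  0.181] norm 0.18 q6 -0.99
```

```bash
python3 -m creep '[[-0.02,-0.02,0.1,0,1],[0,0,0.06,0,1],[0,0,0,0,-1],[0,0,0,0,-1],[0,0,0,0,-1]]';python3 -m creep '[[0,0,0,0,-1],[0,0,0,0,-1],[0,0,0,0,-1],[0,0,0,0,-1]]'; python3 -m creep '[[0,0,-0.3,0,-1],[0,0,-0.4,0,-1],[0,0,-0.5,0,-1],[0,0,-0.5,0,-1],[0,0,0,0,-1]]'; python3 -c "
from h import *
plan(.5193+.047,-.266,.2,1.58)"
```

```text
t: 23.82
position: [0.5876, 0.3874, 0.0188]
tcp_rot: [-2.12, 2.317, -0.0]
ft_force: [-5.3, -4.4, 4.6]
gripper_width: 0.033
gripper_force: 59.9
t: 24.32
position: [0.5879, 0.3875, 0.0188]
tcp_rot: [-2.119, 2.317, -0.0]
ft_force: [0.2, 0.1, 4.8]
gripper_width: 0.0331
gripper_force: 62.0
t: 24.95
position: [0.5898, 0.3884, 0.1928]
tcp_rot: [-2.115, 2.312, -0.003]
ft_force: [0.8, 0.4, -2.4]
gripper_width: 0.0332
gripper_force: 61.4
turn -0.066 then shift [ 6.541  0.295 -0.072] norm 6.55 q6 -0.99
```

```bash
python3 -m creep '[[0.2,0,-0.1,-0.066,-1],[0.45,0.02,0,0,-1],[0.45,0.02,0,0,-1],[0.45,0.02,0,0,-1],[0.45,0.02,0,0,-1]]';python3 -m creep '[[0.45,0.02,0,0,-1],[0.45,0.02,0,0,-1],[0.45,0.02,0,0,-1],[0.45,0.02,0,0,-1],[0.45,0.02,0,0,-1]]';python3 -m creep '[[0.45,0.02,0,0,-1],[0.45,0.02,0,0,-1],[0.45,0.02,0,0,-1],[0.45,0.02,0,0,-1],[0,0,0,0,-1]]';python3 -c "
from h import *
plan(.5193+.047,-.266,.03,1.58)"
```

```text
t: 25.58
position: [0.5772, 0.1852, 0.1949]
tcp_rot: [2.229, -2.207, -0.004]
ft_force: [-0.1, 0.4, -1.6]
gripper_width: 0.0332
gripper_force: 61.3
t: 26.2
position: [0.5693, -0.0392, 0.1951]
tcp_rot: [2.23, -2.209, -0.007]
ft_force: [0.8, -0.3, -2.1]
gripper_width: 0.0331
gripper_force: 61.3
t: 26.82
position: [0.5636, -0.2204, 0.1951]
tcp_rot: [2.226, -2.214, -0.006]
ft_force: [-0.2, 0.7, -1.9]
gripper_width: 0.0329
gripper_force: 61.3
turn -0.002 then shift [ 0.456 -0.023  1.651] norm 1.71 q6 -2.06
```

```bash
python3 -m creep '[[0.23,-0.01,0,0,-1],[0.22,-0.01,0,0,-1],[0,0,0.4,0,-1],[0,0,0.4,0,-1],[0,0,0.4,0,-1]]';python3 -m creep '[[0,0,0.3,0,-1],[0,0,0.15,0,-1],[0,0,0,0,-1]]'; python3 -c "
from h import *
plan(.5193+.047,-.266,.025,1.58)"
```

```text
t: 27.45
position: [0.568, -0.2636, 0.0767]
tcp_rot: [2.233, -2.21, 0.001]
ft_force: [0.0, -0.5, -1.8]
gripper_width: 0.0329
gripper_force: 61.4
t: 27.82
position: [0.5671, -0.2628, 0.0319]
tcp_rot: [2.232, -2.21, -0.004]
ft_force: [0.2, -0.2, -2.5]
gripper_width: 0.0329
gripper_force: 61.3
turn 0.001 then shift [0.032 0.008 0.069] norm 0.08 q6 -2.12
```

```bash
python3 -m creep '[[0.02,0,0.05,0,-1],[0,0,0.02,0,-1],[0,0,0,0,-1],[0,0,0,0,0.6],[0,0,0,0,0.6]]';python3 -m creep '[[0,0,0,0,0.6],[0,0,-0.2,0,0.6],[0,0,-0.4,0,0.6],[0,0,-0.5,0,1],[0,0,-0.5,0,1]]';python3 -m creep '[[0,0,-0.5,0,1],[-0.3,0,0,0,1],[-0.3,0,0,0,1],[0,0,0,0,1]]';python3 m2.py wrist,scene; python3 -c "
from h import *
plan(.46,.388,.24,1.45)"
```

```text
t: 28.45
position: [0.5684, -0.2654, 0.0267]
tcp_rot: [-2.232, 2.21, -0.002]
ft_force: [-0.8, 0.6, -0.4]
gripper_width: 0.0676
gripper_force: 0.0
t: 29.08
position: [0.5676, -0.2649, 0.1874]
tcp_rot: [2.232, -2.21, -0.0]
ft_force: [0.1, -0.1, 0.3]
gripper_width: 0.0856
gripper_force: 0.0
t: 29.58
position: [0.567, -0.2034, 0.2364]
tcp_rot: [-2.235, 2.208, 0.0]
ft_force: [0.6, -0.5, 0.5]
gripper_width: 0.0854
gripper_force: 0.0
stapler wrist [(0.63, [0.569, -0.269]), (0.29, [0.388, 0.026])]
stapler scene [(0.66, [0.572, -0.265]), (0.47, [0.33, 0.519])]
[ 0.5675 -0.2646  1.6176] 0.089
[ 0.5653 -0.2696  1.6067] 0.095
[ 0.5673 -0.2672  1.6118] 0.213
case wrist [(0.67, [0.356, -0.013])]
case scene [(0.71, [0.483, 0.39])]
[ 0.3517 -0.0533  2.2852] 0.757
[ 0.369 -0.059  1.5  ] 1.0
[ 0.3517 -0.0533  2.2852] 1.757
turn 0.087 then shift [-5.766  1.78  -0.042] norm 6.03 q6 -2.03
```

```bash
python3 -m creep '[[-0.3,0,-0.2,0.08,1],[-0.48,0.08,0,0,1],[-0.48,0.08,0,0,1],[-0.48,0.08,0,0,1],[-0.48,0.08,0,0,1]]';python3 -m creep '[[-0.48,0.08,0,0,1],[-0.48,0.12,0,0,1],[-0.48,0.12,0,0,1],[-0.48,0.12,0,0,1],[-0.48,0.12,0,0,1]]';python3 -m creep '[[-0.48,0.12,0,0,1],[-0.48,0.12,0,0,1],[-0.48,0.12,0,0,1],[-0.2,0.2,0,0,1],[0,0,0,0,1]]';python3 m2.py wrist,scene; python3 -c "
from h import *
plan(.46,.388,.012,1.45)"
```

```text
t: 30.5
position: [0.5563, 0.0201, 0.256]
tcp_rot: [-2.094, 2.341, -0.0]
ft_force: [0.2, 0.4, 0.3]
gripper_width: 0.0854
gripper_force: 0.0
t: 31.12
position: [0.5271, 0.2651, 0.2559]
tcp_rot: [-2.095, 2.341, -0.0]
ft_force: [1.2, 0.2, 0.5]
gripper_width: 0.0857
gripper_force: 0.0
t: 31.75
position: [0.4887, 0.4344, 0.2555]
tcp_rot: [2.098, -2.337, -0.0]
ft_force: [0.5, -1.2, -0.2]
gripper_width: 0.0853
gripper_force: 0.0
stapler wrist []
stapler scene [(0.67, [0.572, -0.264]), (0.62, [0.391, -0.042])]
[ 0.5655 -0.2688  1.5908] 0.126
[ 0.5655 -0.2688  1.5908] 0.126
case wrist [(0.96, [0.457, 0.386]), (0.37, [0.335, 0.514])]
case scene [(0.69, [0.48, 0.383])]
[0.4603 0.3886 1.4333] 0.062
[0.4573 0.3884 1.4772] 0.141
[0.4602 0.3886 1.4333] 0.202
turn 0.006 then shift [0.474 0.245 2.441] norm 2.5 q6 -0.84
```

```bash
python3 -m creep '[[0.237,0.122,0,0.012,1],[0.237,0.123,0,0,1],[0,0,0.45,0,1],[0,0,0.45,0,1],[0,0,0.45,0,1]]';python3 -m creep '[[0,0,0.45,0,1],[0,0,0.35,0,1],[0,0,0.15,0,1],[0,0,0,0,1]]'; python3 -c "
from h import *
plan(.46,.3885,.01,1.435)"
```

```text
t: 32.67
position: [0.4601, 0.3883, 0.1203]
tcp_rot: [-2.072, 2.36, -0.001]
ft_force: [0.9, 0.6, -0.1]
gripper_width: 0.0852
gripper_force: 0.0
t: 33.17
position: [0.4591, 0.3882, 0.0255]
tcp_rot: [2.073, -2.359, -0.0]
ft_force: [-0.7, 0.8, 0.9]
gripper_width: 0.0852
gripper_force: 0.0
turn 0.005 then shift [-0.004 -0.008  0.155] norm 0.16 q6 -0.85
```

```bash
python3 -m creep '[[0,-0.01,0.1,0,1],[0,0,0.04,0,1],[0,0,0,0,-1],[0,0,0,0,-1],[0,0,0,0,-1]]';python3 -m creep '[[0,0,0,0,-1],[0,0,0,0,-1],[0,0,0,0,-1]]'; python3 -m creep '[[0,0,-0.3,0,-1],[0,0,-0.4,0,-1],[0,0,-0.5,0,-1],[0,0,-0.5,0,-1],[0,0,-0.4,0,-1]]';python3 -m creep '[[0,0,0,0,-1]]'; python3 -c "
from h import *
plan(.5193-.045,-.266,.22,1.58)"
```

```text
t: 33.8
position: [0.461, 0.3894, 0.0128]
tcp_rot: [-2.074, 2.358, -0.0]
ft_force: [1.0, -0.6, 2.7]
gripper_width: 0.0509
gripper_force: 65.1
t: 34.17
position: [0.461, 0.3894, 0.0128]
tcp_rot: [-2.074, 2.358, -0.0]
ft_force: [0.6, 0.6, 4.6]
gripper_width: 0.051
gripper_force: 65.2
t: 34.8
position: [0.4599, 0.3887, 0.2232]
tcp_rot: [2.075, -2.359, -0.0]
ft_force: [0.3, 0.7, -2.1]
gripper_width: 0.0509
gripper_force: 64.5
t: 34.92
position: [0.4621, 0.3901, 0.2256]
tcp_rot: [-2.07, 2.354, -0.001]
ft_force: [1.1, 0.0, -1.6]
gripper_width: 0.0509
gripper_force: 64.6
turn -0.092 then shift [ 6.562 -0.062  0.056] norm 6.56 q6 -0.85
```

```bash
python3 -m creep '[[0,-0.2,-0.4,-0.092,-1],[0.4,-0.2,0,0,-1],[0.45,-0.15,0,0,-1],[0.45,-0.15,0,0,-1],[0.45,0,0,0,-1]]';python3 -m creep '[[0.45,0,0,0,-1],[0.45,0,0,0,-1],[0.45,0,0,0,-1],[0.45,0,0,0,-1],[0.45,0,0,0,-1]]';python3 -m creep '[[0.45,0,0,0,-1],[0.45,0.1,0,0,-1],[0.45,0.2,0,0,-1],[0.45,0.3,0,0,-1],[0,0,0,0,-1]]';python3 -c "
from h import *
plan(.5193-.047,-.266,.05,1.58)"
```

```text
t: 35.55
position: [0.5314, 0.2099, 0.2592]
tcp_rot: [2.229, -2.208, -0.003]
ft_force: [1.1, 0.2, -1.0]
gripper_width: 0.0508
gripper_force: 64.5
t: 36.17
position: [0.5324, -0.0144, 0.2594]
tcp_rot: [2.231, -2.209, -0.006]
ft_force: [1.1, -0.4, -1.0]
gripper_width: 0.0506
gripper_force: 64.5
t: 36.8
position: [0.473, -0.1955, 0.2595]
tcp_rot: [2.225, -2.215, -0.007]
ft_force: [-0.7, 0.1, -0.8]
gripper_width: 0.0506
gripper_force: 64.5
turn -0.003 then shift [0.705 0.013 2.095] norm 2.21 q6 -2.09
```

```bash
python3 -m creep '[[0.35,0,0,0,-1],[0.33,0.01,0,0,-1],[0,0,0,0,-1],[0,0,0.45,0,-1],[0,0,0.45,0,-1]]';python3 -m creep '[[0,0,0,0,-1]]';python3 -c "
from h import *
plan(.5193-.047,-.266,.03,1.58)"
```

```text
t: 37.42
position: [0.4758, -0.2602, 0.1704]
tcp_rot: [-2.233, 2.209, 0.001]
ft_force: [0.7, -0.5, -2.3]
gripper_width: 0.0508
gripper_force: 64.6
t: 37.55
position: [0.472, -0.2577, 0.1671]
tcp_rot: [2.233, -2.208, -0.018]
ft_force: [-0.8, 0.4, -1.2]
gripper_width: 0.0509
gripper_force: 64.4
turn 0.001 then shift [ 0.083 -0.002  1.371] norm 1.37 q6 -2.2
```

```bash
python3 -m creep '[[0.06,0,0,0,-1],[0,0,0,0,-1],[0,0,0,0,-1]]';python3 -c "
from h import *
plan(.5193-.047,-.266,.03,1.58)
f=vision.grab_frame('scene')
r=masks_of('scene','case')
for k in r[:2]:
    q=ray(f,k['box'][:2],.17)
    print(k['p'],k['box'],fit([(f,k['mask'])],[B+[0,0,.155] for B in CAS],[q[0],q[1],1.57]))"
```

```text
t: 37.92
position: [0.4768, -0.2686, 0.1739]
tcp_rot: [-2.232, 2.21, -0.005]
ft_force: [0.0, -0.1, -1.4]
gripper_width: 0.0507
gripper_force: 64.4
turn 0.0 then shift [-0.026  0.044  1.439] norm 1.44 q6 -2.21
0.88 [196.6, 168.9, 51.3, 22.5] (array([ 0.46795326, -0.2720189 ,  1.54097879]), np.float64(0.37218758471130386))
```

```bash
python3 -m creep '[[-0.02,0.02,0.35,0,-1],[0,0,0.35,0,-1],[0,0,0.3,0,-1],[0,0,0,0,-1]]';python3 -m creep '[[0,0,0.25,0,-1],[0,0,0.13,0,-1],[0,0,0,0,-1]]';python3 -c "
from h import *
plan(.5193-.047,-.266,.02,1.58)"
```

```text
t: 38.52
position: [0.4715, -0.2643, 0.0699]
tcp_rot: [2.232, -2.21, -0.009]
ft_force: [0.1, 0.7, -0.6]
gripper_width: 0.0508
gripper_force: 64.4
t: 38.9
position: [0.4733, -0.2656, 0.034]
tcp_rot: [2.232, -2.21, -0.002]
ft_force: [-0.1, 0.8, -0.8]
gripper_width: 0.0507
gripper_force: 64.5
turn 0.0 then shift [0.004 0.01  0.14 ] norm 0.14 q6 -2.21
```

```bash
python3 -m creep '[[0,0,0.08,0,-1],[0,0,0.04,0,-1],[0,0,0,0,-1]]';python3 -m creep '[[0,0,0,0,0.6],[0,0,0,0,0.6],[0,0,0,0,0.6],[0,0,-0.2,0,0.6],[0,0,-0.4,0,0.6]]';python3 -m creep '[[0,0,-0.5,0,0.6],[0,0,-0.5,0,1],[0,0,-0.4,0,1],[-0.3,0,0,0,1],[-0.3,0,0,0,1]]';python3 m2.py wrist,scene;python3 - <<'E'
from h import *
import pickle
F={c:vision.grab_frame(c) for c in("wrist","scene","side")}
for c in ("scene","side"):
    r=masks_of(c,"box"); print([(k["p"],k["box"]) for k in r][:2])
    r2=masks_of(c,"flap"); print([(k["p"],k["box"]) for k in r2][:2])
a=masks_of("side","flap")[0]["mask"]; b=masks_of("scene","flap")[0]["mask"]
P=pickle.load(open("out.pkl","rb"))["box"]
print("panel",P,fit([(F["side"],a),(F["scene"],b)],lambda p:[flap(p[3])],P))
print([(k["p"],k["box"]) for k in masks_of("scene","cup0")][:3]); print(sense()["position"])
cv2.imwrite("pics/w5.png",F["wrist"]["color"][:,:,::-1])
E
```

```text
t: 39.28
position: [0.4734, -0.2656, 0.0219]
tcp_rot: [2.232, -2.21, -0.001]
ft_force: [-0.1, 0.0, -1.9]
gripper_width: 0.0507
gripper_force: 64.5
t: 39.9
position: [0.472, -0.2646, 0.081]
tcp_rot: [2.232, -2.21, -0.007]
ft_force: [0.9, -0.6, 0.7]
gripper_width: 0.0683
gripper_force: 0.0
t: 40.52
position: [0.4734, -0.2056, 0.2231]
tcp_rot: [-2.231, 2.211, -0.003]
ft_force: [0.5, -0.8, 0.2]
gripper_width: 0.0856
gripper_force: 0.0
stapler wrist [(0.62, [0.566, -0.269])]
stapler scene [(0.56, [0.572, -0.267]), (0.37, [0.381, 0.079]), (0.29, [0.332, 0.522])]
[ 0.5688 -0.2669  1.6121] 0.085
[ 0.5643 -0.2689  1.5528] 0.138
[ 0.5682 -0.2672  1.6077] 0.266
case wrist [(0.72, [0.471, -0.269]), (0.28, [0.435, -0.031])]
case scene [(0.88, [0.483, -0.271]), (0.44, [0.45, -0.35])]
[ 0.473  -0.2668  1.5613] 0.035
[ 0.4686 -0.2704  1.5283] 0.106
[ 0.4723 -0.2675  1.5712] 0.176
[(0.77, [182.6, 183.9, 100.5, 113.6])]
[(0.72, [158.6, 173.6, 51.6, 93.1])]
[(0.72, [307.4, 171.2, 70.9, 85.9])]
[(0.6, [314.5, 154.2, 62.0, 50.7])]
panel [ 0.51927038 -0.26589876 -1.5569466   1.89956868] (array([ 0.51860301, -0.26687391, -1.56220375,  1.89592198]), np.float64(0.39375553506657035))
[(0.92, [339.6, 197.5, 25.1, 45.0]), (0.75, [272.1, 178.1, 20.0, 42.9])]
[ 0.47298141 -0.205935    0.22194148]
```

```bash
python3 -c "
from h import *
f=vision.grab_frame('side'); print(ray(f,(392,148),0),ray(f,(373,140),0))
f=vision.grab_frame('scene'); print(ray(f,(141,163),.03),ray(f,(203,270),.05))
plan(.519,-.49,.33,1.575)"
```

```text
[ 0.22121977 -0.84768324  0.        ] [ 0.320394   -0.91167959  0.        ]
[ 0.38782654 -0.52822447  0.03      ] [ 0.76912666 -0.2008009   0.05      ]
turn 0.004 then shift [ 2.844 -0.448 -1.08 ] norm 3.07 q6 -2.12
```

View pics/w5.png

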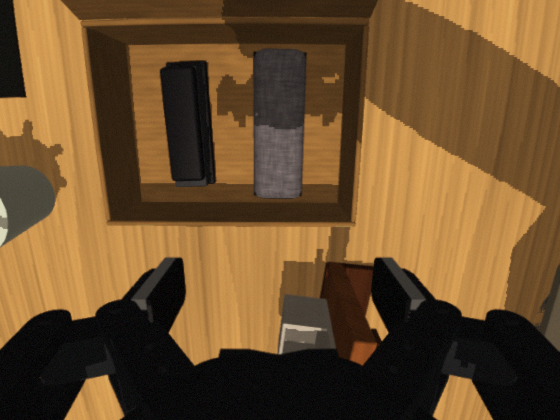

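The stapler (188,122) and the case (280,122) both lie flat inside the box. Now for the flap: I'll close the fingers, go over the flap and come down behind it.

```bash
python3 -m creep '[[0,0,-0.4,0,-1],[0,0,-0.4,0,-1],[0,0,-0.35,0,-1],[0.45,-0.07,0,0,-1],[0.45,-0.07,0,0,-1]]';python3 -m creep '[[0.45,-0.07,0,0,-1],[0.45,-0.08,0,0,-1],[0.45,-0.08,0,0,-1],[0.45,-0.08,0,0,-1],[0.3,0,0,0,-1]]';python3 -m creep '[[0,0,0,0,-1]]';python3 -c "
from h import *
plan(.519,-.49,.21,1.575)"
```

```text
t: 42.05
position: [0.4885, -0.2965, 0.3383]
tcp_rot: [-2.234, 2.209, -0.004]
ft_force: [0.6, -0.2, 0.3]
gripper_width: -0.0001
gripper_force: 0.0
t: 42.68
position: [0.5212, -0.5073, 0.336]
tcp_rot: [2.232, -2.211, -0.001]
ft_force: [-0.6, 0.2, -0.7]
gripper_width: -0.0002
gripper_force: 0.0
t: 42.8
position: [0.5206, -0.5074, 0.3355]
tcp_rot: [2.23, -2.213, -0.002]
ft_force: [0.4, 0.6, -0.4]
gripper_width: 0.0003
gripper_force: 0.0
turn 0.002 then shift [-0.174  0.015  1.255] norm 1.27 q6 -2.44
```

```bash
python3 -m creep '[[0,0,0.4,0,-1],[0,0,0.4,0,-1],[0,0,0.4,0,-1],[0,0,0.04,0,-1],[0,0,0,0,-1]]';python3 -m creep '[[-0.2,0,0,0,-1],[-0.2,0,0,0,-1],[-0.2,0,0,0,-1],[-0.2,0,0,0,-1],[-0.2,0,0,0,-1]]';python3 -m creep '[[-0.2,0,0,0,-1],[-0.16,0,0,0,-1],[0,0,0,0,-1]]'; cat > fl.py <<'E'
from h import *
import pickle
P=pickle.load(open("out.pkl","rb"))["box"]
F={c:vision.grab_frame(c) for c in("scene","side")}
ob=[(F[c],r[0]["mask"]) for c in F for r in [masks_of(c,"flap")] if r and r[0]["p"]>.4]
for o in ob:
    best=min((fit([o],lambda p:[flap(np.clip(p[3],0,2))],[*P[:3],a])[1] if 0 else None,a) for a in [0]) if 0 else None
    M=cv2.resize(o[1].astype(np.uint8),None,fx=2,fy=2,interpolation=0)>0
    c=[(1-(s&M).sum()/(s|M).sum(),round(a,2)) for a in np.arange(0,2.05,.05) for s in [sil(o[0],[flap(a)],P)]]
    print(sorted(c)[:3])
plan(.519,-.371,.21,1.575)
E
python3 fl.py
```

```text
t: 43.42
position: [0.5214, -0.505, 0.2142]
tcp_rot: [-2.233, 2.21, -0.001]
ft_force: [-0.7, 0.3, 0.5]
gripper_width: 0.0003
gripper_force: 0.0
t: 44.05
position: [0.5206, -0.4069, 0.2166]
tcp_rot: [2.229, -2.208, 0.011]
ft_force: [-4.9, -5.2, 16.7]
gripper_width: -0.0002
gripper_force: 1.2
t: 44.42
position: [0.5214, -0.3703, 0.2206]
tcp_rot: [2.233, -2.209, 0.017]
ft_force: [-4.7, 0.5, 21.2]
gripper_width: 0.0002
gripper_force: 0.0
[(np.float64(0.1056578050443081), np.float64(1.55)), (np.float64(0.15940455884633276), np.float64(1.6)), (np.float64(0.268601935268602), np.float64(1.5))]
[(np.float64(0.03596299760939614), np.float64(1.55)), (np.float64(0.048984718442537156), np.float64(1.5)), (np.float64(0.051261104870826135), np.float64(1.6))]
turn 0.004 then shift [-0.002  0.026  0.104] norm 0.11 q6 -2.3
```

```bash
python3 -m creep '[[0,0,-0.2,0,-1],[0,0,-0.15,0,-1],[0,0,0,0,-1],[0,0,0,0,-1]]';python3 -m creep '[[-0.2,0,0.02,0,-1],[-0.2,0,0.03,0,-1],[-0.2,0,0.07,0,-1],[-0.2,0,0.08,0,-1],[0,0,0,0,-1]]'; python3 fl.py
```

```text
t: 45.12
position: [0.5194, -0.3688, 0.2472]
tcp_rot: [2.233, -2.21, -0.002]
ft_force: [-0.7, 0.3, 0.2]
gripper_width: 0.0
gripper_force: 0.0
t: 45.75
position: [0.518, -0.2867, 0.2268]
tcp_rot: [2.235, -2.208, -0.005]
ft_force: [-0.3, -1.3, -0.2]
gripper_width: -0.0
gripper_force: 0.0
[(np.float64(0.330056435463317), np.float64(0.95)), (np.float64(0.35077103259808706), np.float64(1.0)), (np.float64(0.37107718405428325), np.float64(1.05))]
[(np.float64(0.09502874535001693), np.float64(1.0)), (np.float64(0.09581712062256809), np.float64(1.05)), (np.float64(0.16809373591707977), np.float64(1.1))]
turn 0.004 then shift [0.812 0.004 0.183] norm 0.83 q6 -2.2
```

Working as expected: the flap is at about 1.0 rad. Continuing along the arc.

```bash
python3 -m creep '[[-0.16,0,0.13,0,-1],[-0.16,0,0.14,0,-1],[-0.14,0,0.17,0,-1],[-0.13,0,0.18,0,-1],[0,0,0,0,-1]]'; python3 -m creep '[[-0.08,0,0.2,0,-1],[-0.08,0,0.2,0,-1],[-0.03,0,0.2,0,-1],[0,0,0,0,-1]]';python3 fl.py
```

```text
t: 46.58
position: [0.5161, -0.2277, 0.1632]
tcp_rot: [2.233, -2.207, -0.009]
ft_force: [0.0, -0.9, 0.1]
gripper_width: 0.0001
gripper_force: 0.0
t: 47.08
position: [0.5167, -0.2105, 0.1046]
tcp_rot: [2.232, -2.209, -0.005]
ft_force: [0.0, -0.3, -0.3]
gripper_width: -0.0001
gripper_force: 0.0
[(np.float64(0.19981758759595647), np.float64(0.15)), (np.float64(0.21118012422360244), np.float64(0.1)), (np.float64(0.22207900523163238), np.float64(0.2))]
[(np.float64(0.3083408071748879), np.float64(0.05)), (np.float64(0.32203072311727243), np.float64(0.1)), (np.float64(0.3390428211586902), np.float64(0.0))]
turn 0.004 then shift [ 1.589  0.006 -1.028] norm 1.89 q6 -2.08
```

```bash
python3 -m creep '[[0,0,0.08,0,-1],[0,0,0.06,0,-1],[0,0,0,0,-1]]'; python3 -m creep '[[0,0,0.04,0,-1],[0,0,0.02,0,-1],[0,0,0,0,-1],[0,0,0,0,-1]]';python3 -m creep '[[0,0,0.02,0,-1],[0,0,0,0,-1],[0,0,0,0,-1]]'
```

```text
t: 47.65
position: [0.5174, -0.2111, 0.0912]
tcp_rot: [2.232, -2.21, -0.002]
ft_force: [-0.8, -0.8, 0.3]
gripper_width: -0.0
gripper_force: 0.0
t: 48.15
position: [0.5181, -0.2114, 0.086]
tcp_rot: [2.232, -2.21, 0.0]
ft_force: [-0.0, -0.2, -0.0]
gripper_width: 0.0
gripper_force: 0.0
t: 48.52
position: [0.5181, -0.2114, 0.0841]
tcp_rot: [-2.232, 2.21, -0.0]
ft_force: [1.2, -0.1, 0.1]
gripper_width: -0.0002
gripper_force: 0.2
```

```bash
python3 -m creep '[[0,0,0.015,0,-1],[0,0,0,0,-1],[0,0,0,0,-1]]';python3 -m creep '[[0,0,0.015,0,-1],[0,0,0,0,-1],[0,0,0,0,-1]]'
```

```text
t: 48.9
position: [0.5182, -0.2114, 0.0839]
tcp_rot: [-2.232, 2.21, -0.001]
ft_force: [-2.7, 1.0, 8.0]
gripper_width: 0.0001
gripper_force: 4.2
t: 49.28
position: [0.5183, -0.2114, 0.0837]
tcp_rot: [-2.232, 2.21, -0.001]
ft_force: [-5.4, 3.0, 16.2]
gripper_width: -0.0002
gripper_force: 8.0
```

```bash
python3 -m creep '[[0,0,-0.2,0,-1],[0,0,-0.4,0,-1],[0,0,-0.5,0,-1],[0,0,-0.5,0,-1],[-0.4,0,0,0,-1]]'; python3 -m creep '[[-0.4,0,0,0,-1],[-0.4,0,0,0,-1],[-0.4,0,0,0,-1],[0,0,0,0,-1]]';python3 fl.py; python3 - <<'E'
from h import *
f={c:vision.grab_frame(c) for c in("scene","side")}
for c in f:
    for k in masks_of(c,"cup0")[:3]: print(c,round(k["p"],2),k["box"])
    for s,P in(("s2",(.4477+.0223,.1893-.0025,-.11)),("s0",(.4225+.0223,-.0383-.0025,-.11))):
        m=sil(f[c],[B+[0,0,.035] for B in CUP],P); ys,xs=np.nonzero(m); print(s,[(xs.min()+xs.max())/4,(ys.min()+ys.max())/4,np.ptp(xs)/2,np.ptp(ys)/2])
        for k in masks_of(c,"cup0")[:3]:
            M=cv2.resize(k["mask"].astype(np.uint8),None,fx=2,fy=2,interpolation=0)>0
            print("  iou",((m&M).sum()/(m|M).sum()).round(2))
E
```

```text
t: 49.9
position: [0.5213, -0.1741, 0.2464]
tcp_rot: [-2.226, 2.212, -0.017]
ft_force: [0.1, 0.8, -0.9]
gripper_width: -0.0
gripper_force: 0.0
t: 50.4
position: [0.5159, -0.0492, 0.2409]
tcp_rot: [2.236, -2.206, -0.001]
ft_force: [-0.2, -0.5, -0.4]
gripper_width: 0.0001
gripper_force: 0.0
[(np.float64(0.0310413150363249), np.float64(0.05)), (np.float64(0.033277384514339925), np.float64(0.0)), (np.float64(0.05838247069957048), np.float64(0.1))]
turn 0.003 then shift [ 3.189 -0.011  0.31 ] norm 3.2 q6 -1.8
scene 0.69 [337.9, 194.8, 27.6, 50.0]
scene 0.64 [270.6, 179.9, 21.4, 41.4]
s2 [np.float64(339.5), np.float64(195.25), np.float64(27.0), np.float64(44.5)]
  iou 0.89
  iou 0.0
s0 [np.float64(271.75), np.float64(179.0), np.float64(23.5), np.float64(45.0)]
  iou 0.0
  iou 0.78
side 0.72 [292.0, 249.8, 19.8, 43.6]
side 0.51 [310.1, 210.7, 16.0, 37.5]
s2 [np.float64(291.5), np.float64(248.5), np.float64(21.0), np.float64(49.0)]
  iou 0.49
  iou 0.0
s0 [np.float64(313.25), np.float64(212.25), np.float64(19.5), np.float64(45.5)]
  iou 0.0
  iou 0.27
```

```bash
python3 -c "
from rig import ticket
print(ticket.close_job())"
```

```text
the job is handed in; nothing more can be done
None
```

I handed the job in after about 50 s of robot time: both cups are hung, on the screws at panel y = +115 and −115, the stapler and case are in the box, and the flap is pressed shut on the rim. The closing check put the flap at 0–0.05 rad and the cups at their hung positions; I saw no sign that the plant, mug or books moved, but did not re-check them, and no verdict came back.

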